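# Slide a board home under the jig's bridge, bolt it in and scribe a line across it

### The arm

A 6-joint arm with a two-finger parallel gripper is mounted at the origin on the work surface. World frame = base frame: x ahead of the robot, y to its left, z up, the work surface at z = 0. Lengths are in m, angles in degrees, forces in N, time in s.
With the tool pointing down it reaches from about 0.425 to 0.925 m from the base axis. Payload 12.5 kg.
Tool frame: the origin (TCP) lies midway between the tips of the shut fingers; the grasp point (between the pads) lies ctrl.grasp_offset behind it (ctrl.grasp_offset is the distance from the TCP to the grasp point, in m); z points along the fingers, y is the line along which they close (so a half turn about z gives the same grasp; the last joint's range is limited). The gripper opens to 85 mm and grips with 20 to 120 N. Pads are 22 mm wide; open, the fingers measure 114 mm over their backs; the gripper's body (76 mm by 85 mm) begins 54 mm behind the grasp point. The pads swing forward as they close: fully open they stand 13 mm farther back than shut.
Start: joints at [58.064, 28.126, 89.318, -0, 62.55, -6.05], TCP at [0.273, 0.562, 0.231] pointing down, gripper open.
Joint ranges: [-177.58, 177.58], [-47.91, 125.51], [2.72, 160], [-65.01, 245.01], [3.68, 167.84], [-153.87, 153.87]. Speed limits (degrees/s): [127.2, 127.2, 159.86, 180, 180, 180].

### API

Orientations are given as a 3x3 rotation matrix whose columns are the frame's x, y, z axes.
In Python, from bench import ctrl, snapshot gives the robot as it stands. The module is installed in compiled form; this text tells all that it offers.
- The arm moves only by the tool apply_moves, never from a script. Its argument "rows" is a list of rows, each an object of numbers: "grip": the closure, from 0 (fully open) to 1 (shut); "tx", "ty", "tz": the shift along the tool's x, y, z in m; "spin": the turn about the tool's z in degrees. In form: [{"grip": .., "tx": .., "ty": .., "tz": .., "spin": ..}, ...]. A call has 1 to 10 rows; each row shifts and turns the commanded pose from where the row before left it, along the tool's axes as they then stand; what a row does not reach is not made up. A row lasts 1/10 s, in which the tool goes at most 50 mm and 8.59 degrees, less where a joint would pass 70% of its speed; a pose out of reach is approached as far as the arm can. A call with a gripper value outside its range is refused whole. The fingers move at their own pace and stop on an object; "squeeze" is the grip in N (left out, the last holds). Time passes only in rows, so rows that do not move let the fingers close. It gives the time, the measured TCP pose, the force, the opening and the grip force at its end, in the units of the state.
- ctrl.read_state(): the state, without advancing time (a new reading comes with each control period).
- snapshot(name): name is "side" or "top"; returns a dict with "color" (384x512x3 uint8, blue, green, red), "fov_y" (degrees; the focal length in pixels is half the picture's height over the tangent of half this angle, whatever the lens; pixels are square), "cx", "cy" (the principal point, pixels), "k1" (the pictures are not rectified: a ray, as slopes to the right and down, at radius r is drawn at 1 + k1 r^2 times it, then the intrinsics apply), "extrinsics" (4x4, takes a point from world to camera coordinates). Camera axes: x right, y down, z forward; pixel columns grow to the right and rows downward; lengths in m; the calibration is good to about 2 mm. A picture is of the moment at which its call begins. There is no depth.
- ctrl.job_done(): hands the job in; it is judged then, once.
The state is a dict: "time_s": time; "joint_pos": joint angles; "dq": joint speeds; "tau": joint torques, N m; "ee_pos": TCP position; "ee_rot": TCP orientation; "force": force on the tool from outside, world axes, zero at the start; "torque": the same for the moment, N m; "grip_width": finger opening in m; "grasp_force": force on a finger pad.
Only numpy, scipy, OpenCV 4.12 (cv2) and the standard library are available. Lean on these libraries where they do the work, as an engineer would, in place of code of your own. Each camera call takes 0.05 s, during which the arm holds its last target. There are 200 camera calls.

### The job

Push the light pine board up against the jig's long back fence and slide it along the fence, under the blue bridge, until it is fully home against the end stop; then push the bolt's red knob fully forward, so that the bolt closes behind the board. Next take the orange-handled scriber from its yellow holder and slowly draw its point across the board in one straight line from the red mark on the low front wall to the red mark on the back fence, touching the board nowhere else with it, and hang the scriber back upright in the holder. Leave the other things on the bench where they are.

Things in the scene. Friction and masses are not known exactly. Their poses are not given: they have to be found in the camera images.
- jig: pale grey marking jig fixed to the bench (place and yaw vary), no base plate: the board slides on the bench. Origin on the bench where the board's origin is when it is home. x: from low front wall to back fence; y: along the lane to the end stop; the lane opens to -y; z up. Red marks on top of wall and fence at y = -30 mm show the ends of the line to scribe
- fence_top (a point): jig's axes; top of the long pale grey back fence on its inner edge, at jig x = 45, y = 0, z = 30 mm. The fence is 22 mm thick and 30 mm high, its inner face at jig x = 45 mm, running from jig y = -360 to +120 mm
- front_wall_end (a point): jig's axes; top inner corner of the low front wall at the lane's mouth, at jig x = -55, y = -80, z = 30 mm. The wall is 20 mm thick and 30 mm high, and runs from jig y = -80 to +100 mm. The end stop closes the lane at jig y = 80 mm, 30 mm high
- bridge_top (a point): jig's axes; centre of the top of the blue bridge that spans the lane from wall to fence, at jig x = -4, y = 20, z = 50 mm. It covers jig y = 0 to 40 mm; underside 26 mm above the bench, top 50 mm, bolt heads 56 mm
- line_start (a point): point of the line to scribe near the low front wall, 9 mm inside the board's edge, at the height of the board's top (18 mm above the bench); the jig's axes
- line_end (a point): point of the line to scribe near the back fence, 9 mm inside the board's edge, at the height of the board's top; the jig's axes
- board: loose light pine board, 90 mm (its x) by 160 mm (its y) by 18 mm thick, about 0.15 kg, lying flat. Origin at the centre of its underside. It starts before the lane's mouth, short of the fence and somewhat askew (yaw within 0.3 of the jig's); too wide to be gripped, so it is pushed. When home its axes are along the jig's
- bolt (a joint): slide bolt of the jig, m: 0 drawn back, 0.050 fully forward (towards jig +x); starts between 0 and 0.012. A 14 mm square bar at jig y = -86 to -100 mm; forward it crosses just behind the end of the homed board (6 mm gap), so it only passes when the board is home. About 2 N of friction; stays where left
- bolt_knob (a point): jig's axes; top centre of the bolt's upright red knob, 16 mm across, standing from 20 to 62 mm above the bench, at jig x = -105 mm when drawn back and -55 mm when fully forward, jig y = -93 mm. The bolt's steel guides beside it are 24 mm high, 44 mm wide, at jig x = -61 to -123 mm
- scriber_grip (a point): centre of the graspable handle of the scriber, a 90 g upright tool hanging in the yellow holder by its steel collar. Orange round handle 20 mm across, from 37 mm below to 30 mm above this point. Below it the collar (44 mm across, 8 mm thick, underside 45 mm below this point), then a 10 mm shank down to 105 mm below this point, then the 5 mm point. z runs up the handle
- scriber_tip (a point): very end of the scriber's point, on its axis, 125 mm below scriber_grip when the point is out; the tool's axes. Moves in with the sprung point
- scriber_point (a joint): travel of the scriber's spring-loaded point, m: 0 fully out, 0.010 fully pressed in; 1 N to start, 3 N fully in
- holder_mouth (a point): centre of the top rim of the yellow holder, a fixed upright tube 68 mm across and 90 mm tall with a round bore 32 mm wide; the scriber's collar rests on this rim with the shank and point in the bore. Its place on the bench varies
- paint_tin: green-labelled paint tin with a steel lid, 68 mm across, 105 mm tall (bystander, to be left alone; origin at its underside)
- screw_jar: amber glass jar, 64 mm across, 85 mm tall (bystander, to be left alone; origin at its underside)
- hammer: hammer lying on the bench (bystander, to be left alone; origin at its underside)
- screwdriver: screwdriver lying on the bench (bystander, to be left alone; origin at its underside)
- tape_roll: blue roll of tape lying flat, 90 mm across, 40 mm high (bystander, to be left alone; origin at its underside)
- mug: white mug, 80 mm across, 90 mm tall (bystander, to be left alone; origin at its underside)
- offcut: darker block of wood, 60 x 130 mm, 35 mm high (bystander, to be left alone; origin at its underside)
Things that resemble listed ones, but are neither listed nor needed, are in the scene too. Leave any pink or turquoise look-alike of the part that bears scriber_grip alone.

How it is judged:
By the outcome, as a careful person would: the job done as asked, in the order asked, and still so for the second after the job is handed in, with the robot touching nothing.
It also fails if it takes over 72 s, if anything falls off the work surface, if the arm or the gripper's body presses on something with over 40 N, if the wrist force passes 120 N, or if a joint passes its speed limit or range.

## Working session

There is one attempt and no reset: what is moved stays moved. The work goes in short steps, Python scripts to look and compute and a tool call to move; the robot and the scene stay as the last step left them, time stands still between calls to the robot, and variables do not carry over. Pictures are saved under pics/ and viewed, at most 10 in all, crops included, and the job is handed in when it is done.

Besides the shell and the picture viewer there is one more tool, called after ">>>" by a JSON object that holds its "api" and its "payload", one argument or row to a line. apply_moves: Moves the arm, as the interface text tells. Its arguments: {"type":"object","properties":{"rows":{"type":"array","items":{"type":"object","properties":{"grip":{"type":"number"},"tx":{"type":"number"},"ty":{"type":"number"},"tz":{"type":"number"},"spin":{"type":"number"}}}},"squeeze":{"type":"number"}},"required":["rows"]}

```bash
mkdir -p pics; cat > h.py <<'E'
import numpy as np, cv2, json
from bench import ctrl, snapshot
def snap(n,f):
    s=snapshot(n); cv2.imwrite('pics/'+f+'.png',s['color'])
    np.savez('pics/'+f+'.npz',**{k:np.array(v) for k,v in s.items()}); return s
def load(f): return dict(np.load('pics/'+f+'.npz'))
def cam(s):
    F=192/np.tan(np.radians(float(s['fov_y']))/2); return F,float(s['cx']),float(s['cy']),float(s['k1']),np.array(s['extrinsics'])
def ray(s,u,v):
    F,cx,cy,k,E=cam(s); d=np.array([(u-cx)/F,(v-cy)/F]); x=d.copy()
    for _ in range(30): x=d/(1+k*(x@x))
    R=E[:3,:3]; return -R.T@E[:3,3], R.T@np.array([*x,1])
def at(s,u,v,z):
    o,d=ray(s,u,v); return o+d*(z-o[2])/d[2]
def proj(s,P):
    F,cx,cy,k,E=cam(s); p=E[:3,:3]@np.array(P)+E[:3,3]; x=p[:2]/p[2]; x=x*(1+k*(x@x)); return np.array([cx,cy])+F*x
def crop(f,u0,v0,u1,v1,o,sc):
    im=cv2.imread('pics/'+f+'.png')[v0:v1,u0:u1]; cv2.imwrite('pics/'+o+'.png',cv2.resize(im,None,fx=sc,fy=sc,interpolation=cv2.INTER_CUBIC))
E
python3 - <<'E'
from h import *
a=snap('top','t0'); b=snap('side','s0')
cv2.imwrite('pics/t0b.png',cv2.resize(a['color'],(800,600))); cv2.imwrite('pics/s0b.png',cv2.resize(b['color'],(800,600)))
st=ctrl.read_state(); print(st, ctrl.grasp_offset); 
for s in(a,b): print(s['fov_y'],s['k1'],np.round(np.linalg.inv(s['extrinsics']),3))
E
```

```text
{'time_s': 0.1, 'joint_pos': array([ 5.80633676e+01,  2.81606608e+01,  8.93463195e+01, -1.32973442e-03,
        6.25487685e+01, -6.05031474e+00]), 'dq': array([ 0.02233669, -0.15758449, -0.04746876, -0.00367089,  0.18754089,
       -0.00172055]), 'tau': array([ 1.84931894e-03, -6.19446373e+01, -2.62025768e+01, -9.44108024e-05,
        2.89339216e-03, -1.25904262e-05]), 'ee_pos': array([0.27274686, 0.56213153, 0.23078842]), 'ee_rot': array([[-8.99666717e-01,  4.36577085e-01, -4.97221211e-04],
       [ 4.36577360e-01,  8.99666332e-01, -8.36615514e-04],
       [ 8.20860201e-05, -9.69750657e-04, -9.99999526e-01]]), 'force': array([-0.39038955,  0.35430044, -0.17233403]), 'torque': array([-0.0016245 , -0.04561294, -0.01214772]), 'grasp_force': 0.0, 'grip_width': 0.0856051164057858} 0.0187
52.42756343025267 0.02638896964210705 [[ 0.013 -0.995  0.1    0.413]
 [-1.    -0.01   0.029 -0.041]
 [-0.028 -0.101 -0.995  1.301]
 [ 0.     0.     0.     1.   ]]
46.9094371649985 -0.06478738297919645 [[-0.994 -0.079  0.072  0.424]
 [-0.104  0.563 -0.82   1.211]
 [ 0.024 -0.823 -0.568  0.956]
 [ 0.     0.     0.     1.   ]]
```

View pics/t0b.png

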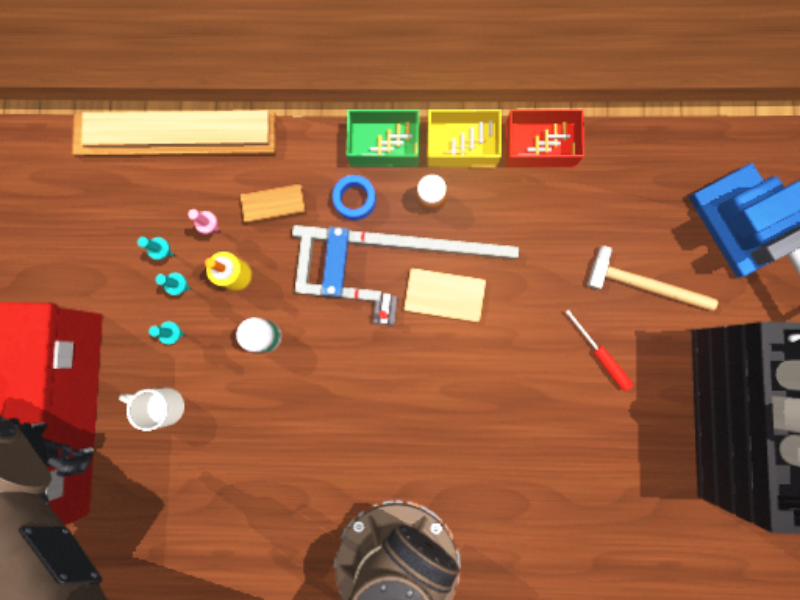

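View pics/s0b.png

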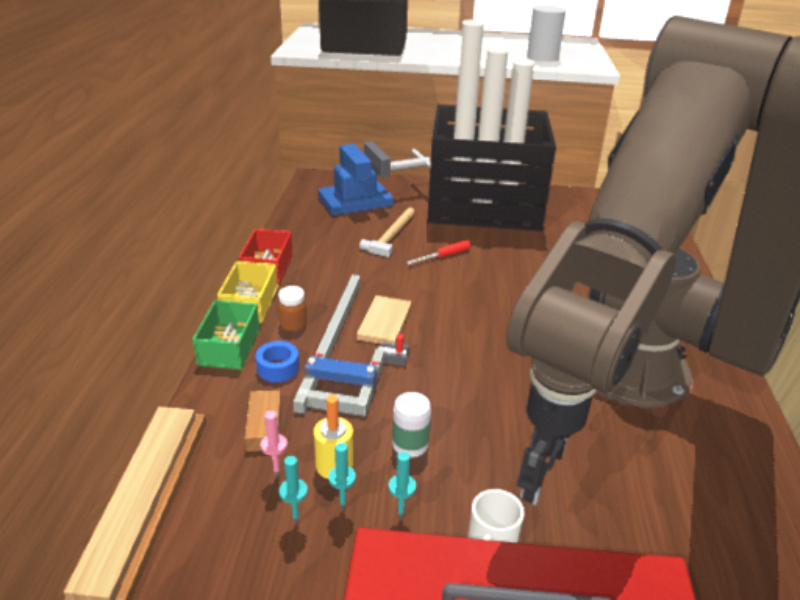

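The top view shows the jig from (293,230) to (518,252), the board near (445,295) and the red knob at (384,315). Scriber candidates in the top view are orange in the yellow holder (222,268), turquoise at (155,247), (172,284) and (166,332), and pink at (203,221). By the description I choose the orange one, and I'll check it in a crop.

```bash
python3 - <<'E'
from h import *
crop('t0',180,138,340,214,'c1',5)
im=cv2.imread('pics/t0.png')[145:205,115:185]; i2=cv2.imread('pics/s0.png')[245:320,190:240]
a=cv2.resize(im,(420,360),interpolation=3); b=cv2.resize(i2,(350,525),interpolation=3)
c=np.zeros((525,775,3),np.uint8); c[:360,:420]=a; c[:,425:]=b; cv2.imwrite('pics/c2.png',c)
E
```

```text
(no output)
```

View pics/c1.png

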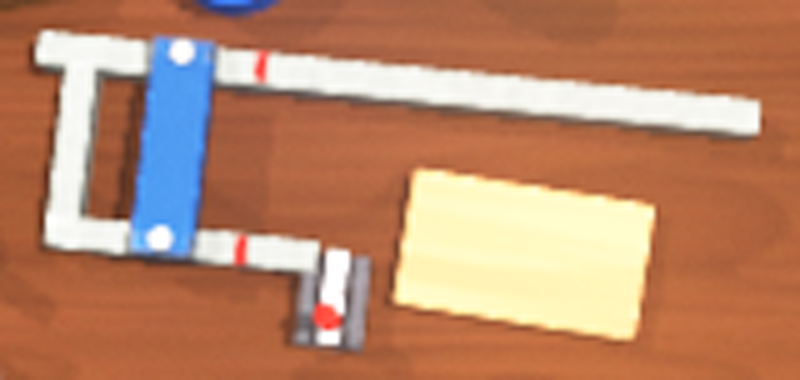

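View pics/c2.png

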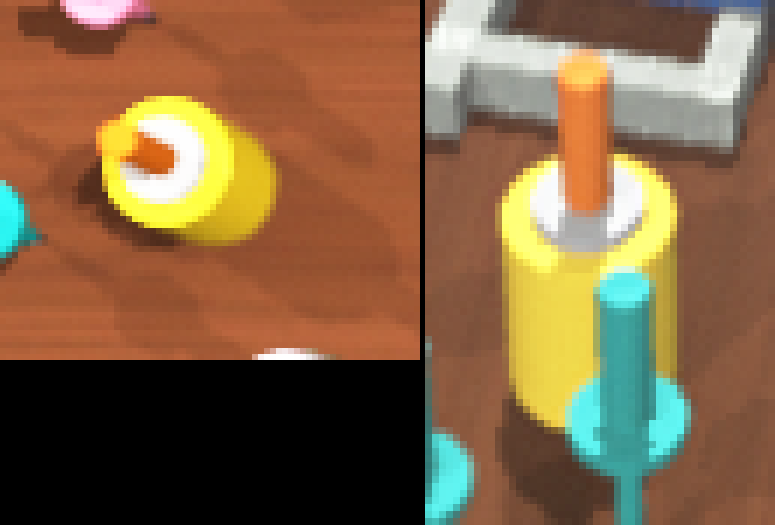

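```bash
cat > meas.py <<'E'
from h import *
from scipy.optimize import least_squares
def c1(u,v): return 180+(u+.5)/5-.5, 138+(v+.5)/5-.5
t=load('t0'); s=load('s0')
J=[((761,99),(67,-360,30)),((38,32),(67,120,30)),((261,68),(56,-30,30)),((240,250),(-65,-30,30)),((45,246),(-75,100,30)),((37,66),(45,120,30)),((320,243),(-55,-80,30)),((758,133),(45,-360,30)),((213,42),(56,0,50)),((155,40),(56,40,50))]
def tr(p,P):
    c,n=np.cos(p[2]),np.sin(p[2]); P=np.array(P)/1000.; return np.array([p[0]+c*P[0]-n*P[1],p[1]+n*P[0]+c*P[1],P[2]])
def f(p): return np.concatenate([proj(t,tr(p,P))-c1(*q) for q,P in J])
r=least_squares(f,[.6,.1,0],loss='soft_l1',f_scale=.3); p=r.x
if __name__=='__main__':
    print('jig',p,np.degrees(p[2])); print(np.round(f(p).reshape(-1,2),2))
    B=[((413,168),(45,80,18)),((656,205),(45,-80,18)),((633,340),(-45,-80,18)),((394,303),(-45,80,18))]
    g=lambda q:np.concatenate([proj(t,tr(q,P))-c1(*k) for k,P in B])
    b=least_squares(g,[.55,-.1,0]); print('board',b.x,np.degrees(b.x[2]),b.cost)
    c,n=np.cos(p[2]),np.sin(p[2]); R=np.array([[c,-n],[n,c]])
    tj=lambda w:np.round(1000*R.T@(np.array(w[:2])-p[:2]),1)
    print('board in jig',tj(b.x)); print('knob',at(t,*c1(327,317),.062),tj(at(t,*c1(327,317),.062)))
    L=lambda u,v:(115+(u+.5)/6-.5,145+(v+.5)/6-.5); S=lambda u,v:(190+(u-424.5)/7-.5,245+(v+.5)/7-.5)
    print('rim',at(t,*L(168,163),.09),at(s,*S(588,218),.09))
    h=.09+.045+.03
    print('handle',at(t,*L(117,138),h),at(s,*S(584,70),h))
    for w in ['side']: print([np.round(proj(s,tr(p,P)),1) for P in [(56,-30,30),(-65,-30,30),(67,-360,30)]])
    for pt in [(p[0],p[1],.03)]: pass
E
python3 meas.py
```

```text
jig [ 0.62263167  0.11637424 -0.08764066] -5.021440002718003
[[ 0.11  0.06]
 [ 0.32 -0.06]
 [ 0.07  0.2 ]
 [ 0.35 -0.1 ]
 [-0.13 -0.12]
 [-0.25 -0.39]
 [-0.22 -0.24]
 [ 0.16 -0.15]
 [-0.01  3.29]
 [-0.53  2.55]]
board [ 0.55561466 -0.09332314 -0.14457078] -8.283295817054073 0.21012358228305233
board in jig [ -48.4 -214.8]
knob [0.50890126 0.03342925 0.062     ] [-106.   -92.6]
rim [0.59588378 0.35685736 0.09      ] [0.59506098 0.35981268 0.09      ]
handle [0.59680574 0.35801554 0.165     ] [0.59511291 0.35717887 0.165     ]
[array([203.8, 227. ]), array([239.4, 232.1]), array([224.3, 175.2])]
```

Crop 1 shows the fence mark at (261,68), the wall mark at (240,250), the board corners and the knob at (327,317). Crop 2 confirms an orange handle with a steel collar on the yellow tube, with a turquoise decoy standing in front of it. The jig pose fits to about 0.3 px. Next I go to the board's near side with the fingers half closed.

>>> {"api": "apply_moves", "payload": {
  "rows": [
    {"grip":0.5,"spin":-7},
    {"grip":0.5,"spin":-7},
    {"grip":0.5,"spin":-6.9},
    {"grip":0.5,"tx":-0.035,"ty":-0.035},
    {"grip":0.5,"tx":-0.035,"ty":-0.035},
    {"grip":0.5,"tx":-0.035,"ty":-0.035},
    {"grip":0.5,"tx":-0.035,"ty":-0.035},
    {"grip":0.5,"tx":-0.035,"ty":-0.035},
    {"grip":0.5,"tx":-0.035,"ty":-0.035}
  ]
}}

```text
invalid input
```

>>> {"api": "apply_moves", "payload": {
  "rows": [
    {"grip":0.5,"ty":-0.04,"tx":-0.004},
    {"grip":0.5,"ty":-0.04,"tx":-0.004},
    {"grip":0.5,"ty":-0.04,"tx":-0.004},
    {"grip":0.5,"ty":-0.04,"tx":-0.005},
    {"grip":0.5,"ty":-0.04,"tx":-0.005},
    {"grip":0.5,"ty":-0.04,"tx":-0.005},
    {"grip":0.5,"ty":-0.04,"tx":-0.005},
    {"grip":0.5,"ty":-0.04,"tx":-0.005,"tz":0.03},
    {"grip":0.5,"ty":-0.04,"tx":-0.005,"tz":0.03},
    {"grip":0.5,"ty":-0.04,"tx":-0.005,"tz":0.03}
  ]
}}

```text
invalid input
```

```bash
cat >> h.py <<'E'
PJ=np.array([0.62263,0.11637,-0.08764])
def js():
    st=ctrl.read_state(); c,n=np.cos(PJ[2]),np.sin(PJ[2]); R=np.array([[c,n],[-n,c]])
    y=st['ee_rot'][:,1]; x=st['ee_pos']
    print('t',round(st['time_s'],2),'jig mm',np.round(1000*R@(x[:2]-PJ[:2]),1),'z',round(1000*x[2],1),'yhead-jig',round(np.degrees(np.arctan2(y[1],y[0])-PJ[2]),2),'w',round(1000*st['grip_width'],1),'gf',round(float(st['grasp_force']),1),'Fjig',np.round([*(R@st['force'][:2]),st['force'][2]],1),'tilt',np.round(st['ee_rot'][:2,2],4))
E
python3 -c "from h import *; js()"
```

```text
t 0.1 jig mm [-387.6  413.4] z 230.8 yhead-jig 69.14 w 85.6 gf 0.0 Fjig [-0.4  0.3 -0.2] tilt [-0.0005 -0.0008]
```

>>> {"api": "apply_moves", "payload": {
  "rows": [
    {"grip":0.5,"tx":0,"ty":0,"tz":0,"spin":-7},
    {"grip":0.5,"tx":0,"ty":0,"tz":0,"spin":-7},
    {"grip":0.5,"tx":0,"ty":0,"tz":0,"spin":-6.9},
    {"grip":0.5,"tx":-0.035,"ty":-0.035,"tz":0,"spin":0},
    {"grip":0.5,"tx":-0.035,"ty":-0.035,"tz":0,"spin":0},
    {"grip":0.5,"tx":-0.035,"ty":-0.035,"tz":0,"spin":0},
    {"grip":0.5,"tx":-0.035,"ty":-0.035,"tz":0,"spin":0},
    {"grip":0.5,"tx":-0.035,"ty":-0.035,"tz":0,"spin":0},
    {"grip":0.5,"tx":-0.035,"ty":-0.035,"tz":0,"spin":0}
  ]
}}

```text
time_s: 1.0
ee_pos: [0.4647, 0.3331, 0.2312]
ee_rot: [[-0.996, 0.087, -0.0], [0.087, 0.996, -0.0], [0.0, -0.0, -1.0]]
force: [1.1, 0.3, -0.3]
grip_width: 0.0427
grasp_force: 0.0
```

>>> {"api": "apply_moves", "payload": {
  "rows": [
    {"grip":0.5,"ty":-0.04,"tx":-0.004,"tz":0,"spin":0},
    {"grip":0.5,"ty":-0.04,"tx":-0.004,"tz":0,"spin":0},
    {"grip":0.5,"ty":-0.04,"tx":-0.004,"tz":0,"spin":0},
    {"grip":0.5,"ty":-0.04,"tx":-0.005,"tz":0,"spin":0},
    {"grip":0.5,"ty":-0.04,"tx":-0.005,"tz":0,"spin":0},
    {"grip":0.5,"ty":-0.04,"tx":-0.005,"tz":0,"spin":0},
    {"grip":0.5,"ty":-0.04,"tx":-0.005,"tz":0,"spin":0},
    {"grip":0.5,"ty":-0.04,"tx":-0.005,"tz":0.03,"spin":0},
    {"grip":0.5,"ty":-0.04,"tx":-0.005,"tz":0.03,"spin":0},
    {"grip":0.5,"ty":-0.04,"tx":-0.005,"tz":0.03,"spin":0}
  ]
}}

```text
time_s: 2.0
ee_pos: [0.4756, -0.0687, 0.1409]
ee_rot: [[-0.996, 0.087, 0.001], [0.087, 0.996, -0.0], [-0.001, -0.0, -1.0]]
force: [0.9, 0.3, -0.6]
grip_width: 0.0425
grasp_force: 0.0
```

```bash
python3 -c "from h import *; js()"
```

```text
t 2.0 jig mm [-130.3 -197.2] z 140.9 yhead-jig 90.04 w 42.5 gf 0.0 Fjig [ 0.9  0.3 -0.6] tilt [ 0.0008 -0.0001]
```

>>> {"api": "apply_moves", "payload": {
  "rows": [
    {"grip":0.5,"tx":0,"ty":-0.008,"tz":0.04,"spin":0},
    {"grip":0.5,"tx":0,"ty":0,"tz":0.04,"spin":0},
    {"grip":0.5,"tx":0,"ty":0,"tz":0.035,"spin":0},
    {"grip":0.5,"tx":0,"ty":0,"tz":0.015,"spin":0},
    {"grip":0.5,"tx":0,"ty":0,"tz":0.007,"spin":0},
    {"grip":0.5,"tx":-0.006,"ty":0,"tz":0,"spin":0},
    {"grip":0.5,"tx":-0.006,"ty":0,"tz":0,"spin":0},
    {"grip":0.5,"tx":-0.006,"ty":0,"tz":0,"spin":0}
  ]
}}

```text
time_s: 2.8
ee_pos: [0.4943, -0.0768, 0.0058]
ee_rot: [[-0.996, 0.087, 0.002], [0.087, 0.996, -0.001], [-0.002, -0.0, -1.0]]
force: [-0.3, 0.1, 0.2]
grip_width: 0.0423
grasp_force: 0.0
```

```bash
python3 -c "from h import *; js()"
```

```text
t 2.8 jig mm [-110.9 -203.7] z 5.8 yhead-jig 90.04 w 42.3 gf 0.0 Fjig [-0.3  0.1  0.2] tilt [ 0.002  -0.0005]
```

>>> {"api": "apply_moves", "payload": {
  "rows": [
    {"grip":0.5,"tx":-0.006,"ty":-0.001,"tz":0.001,"spin":0},
    {"grip":0.5,"tx":-0.006,"ty":-0.001,"tz":0.001,"spin":0},
    {"grip":0.5,"tx":-0.006,"ty":-0.001,"tz":0,"spin":0},
    {"grip":0.5,"tx":-0.006,"ty":-0.001,"tz":0,"spin":0},
    {"grip":0.5,"tx":-0.006,"ty":0,"tz":0,"spin":0},
    {"grip":0.5,"tx":-0.005,"ty":0,"tz":0,"spin":0},
    {"grip":0.5,"tx":-0.004,"ty":0,"tz":0,"spin":0},
    {"grip":0.5,"tx":-0.003,"ty":0,"tz":0,"spin":0},
    {"grip":0.5,"tx":-0.002,"ty":0,"tz":0,"spin":0},
    {"grip":0.5,"tx":-0.001,"ty":0,"tz":0,"spin":0}
  ]
}}

```text
time_s: 3.8
ee_pos: [0.5377, -0.0845, 0.0027]
ee_rot: [[-0.996, 0.087, 0.0], [0.087, 0.996, 0.0], [-0.0, 0.0, -1.0]]
force: [-1.8, -0.5, 2.0]
grip_width: 0.0429
grasp_force: 1.1
```

```bash
python3 -c "from h import *; js(); snap('top','t1'); crop('t1',180,138,340,214,'c3',5)"
```

```text
t 3.8 jig mm [ -67.  -207.6] z 2.7 yhead-jig 90.04 w 42.9 gf 1.1 Fjig [-1.7 -0.7  2. ] tilt [0.0001 0.0001]
```

View pics/c3.png

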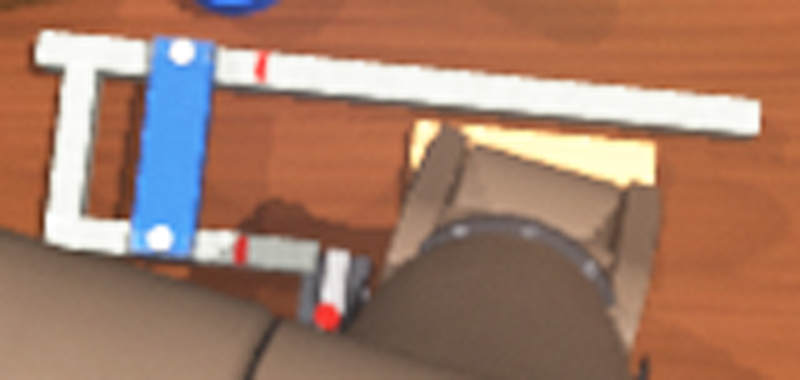

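The crop shows the board now parallel to the fence, with its far edge from (415,120) to (655,145) and about 10 mm still to go.

>>> {"api": "apply_moves", "payload": {
  "rows": [
    {"grip":0.5,"tx":-0.003,"ty":0,"tz":0,"spin":0},
    {"grip":0.5,"tx":-0.003,"ty":0,"tz":0,"spin":0},
    {"grip":0.5,"tx":-0.002,"ty":0,"tz":0,"spin":0},
    {"grip":0.5,"tx":-0.001,"ty":0,"tz":0,"spin":0},
    {"grip":0.5,"tx":0,"ty":0,"tz":0,"spin":0}
  ]
}}

```text
time_s: 4.35
ee_pos: [0.5468, -0.0854, 0.0028]
ee_rot: [[-0.996, 0.087, 0.0], [0.087, 0.996, -0.0], [-0.0, 0.0, -1.0]]
force: [0.2, 0.2, 0.1]
grip_width: 0.043
grasp_force: 0.0
```

```bash
python3 -c "from h import *; js()"
```

```text
t 4.35 jig mm [ -57.9 -207.6] z 2.8 yhead-jig 90.03 w 43.0 gf 0.0 Fjig [0.2 0.2 0.1] tilt [ 0.0005 -0.    ]
```

>>> {"api": "apply_moves", "payload": {
  "rows": [
    {"grip":0.5,"tx":-0.002,"ty":0,"tz":0,"spin":0},
    {"grip":0.5,"tx":-0.002,"ty":0,"tz":0,"spin":0},
    {"grip":0.5,"tx":-0.001,"ty":0,"tz":0,"spin":0},
    {"grip":0.5,"tx":0,"ty":0,"tz":0,"spin":0}
  ]
}}

```text
time_s: 4.75
ee_pos: [0.5494, -0.0853, 0.0027]
ee_rot: [[-0.996, 0.087, -0.005], [0.087, 0.996, 0.001], [0.005, 0.001, -1.0]]
force: [-11.1, 1.4, 7.6]
grip_width: 0.0428
grasp_force: 5.7
```

```bash
python3 -c "from h import *; js()"
```

```text
t 4.75 jig mm [ -55.3 -207.3] z 2.7 yhead-jig 90.02 w 42.8 gf 5.7 Fjig [-11.2   0.4   7.6] tilt [-0.0049  0.0013]
```

>>> {"api": "apply_moves", "payload": {
  "rows": [
    {"grip":0.5,"tx":0.012,"ty":0,"tz":0,"spin":0},
    {"grip":0.5,"tx":0,"ty":0,"tz":-0.04,"spin":0},
    {"grip":0.5,"tx":0,"ty":-0.04,"tz":-0.03,"spin":0},
    {"grip":0.5,"tx":0,"ty":-0.04,"tz":0,"spin":0},
    {"grip":0.5,"tx":0,"ty":-0.04,"tz":0,"spin":0},
    {"grip":0.5,"tx":0,"ty":0,"tz":0,"spin":8.5},
    {"grip":0.5,"tx":0,"ty":0,"tz":0,"spin":8.5},
    {"grip":0.5,"tx":0,"ty":0,"tz":0,"spin":8.5},
    {"grip":0.5,"tx":0,"ty":0,"tz":0,"spin":8.5},
    {"grip":0.5,"tx":0,"ty":0,"tz":0,"spin":8.5}
  ]
}}

```text
time_s: 5.75
ee_pos: [0.5294, -0.2045, 0.0728]
ee_rot: [[-0.671, 0.741, 0.001], [0.741, 0.671, -0.0], [-0.001, 0.0, -1.0]]
force: [-0.1, -0.4, 0.8]
grip_width: 0.0425
grasp_force: 0.0
```

>>> {"api": "apply_moves", "payload": {
  "rows": [
    {"grip":0.5,"tx":0,"ty":0,"tz":0,"spin":8.5},
    {"grip":0.5,"tx":0,"ty":0,"tz":0,"spin":8.5},
    {"grip":0.5,"tx":0,"ty":0,"tz":0,"spin":8.5},
    {"grip":0.5,"tx":0,"ty":0,"tz":0,"spin":8.5},
    {"grip":0.5,"tx":0,"ty":0,"tz":0,"spin":8.5},
    {"grip":0.5,"tx":0,"ty":0,"tz":0,"spin":5},
    {"grip":0.5,"tx":0,"ty":0.03,"tz":0,"spin":0},
    {"grip":0.5,"tx":0,"ty":0.03,"tz":0,"spin":0},
    {"grip":0.5,"tx":0,"ty":0,"tz":0,"spin":0}
  ]
}}

```text
time_s: 6.65
ee_pos: [0.592, -0.21, 0.0729]
ee_rot: [[0.086, 0.996, 0.003], [0.996, -0.086, -0.001], [-0.001, 0.003, -1.0]]
force: [-0.7, -0.6, -0.5]
grip_width: 0.0425
grasp_force: 0.0
```

```bash
python3 -c "from h import *; js(); snap('top','t2'); crop('t2',180,138,340,214,'c4',5)"
```

```text
t 6.65 jig mm [  -2.  -327.8] z 72.9 yhead-jig 0.08 w 42.5 gf 0.0 Fjig [-0.6 -0.6 -0.5] tilt [ 0.0031 -0.0012]
```

View pics/c4.png

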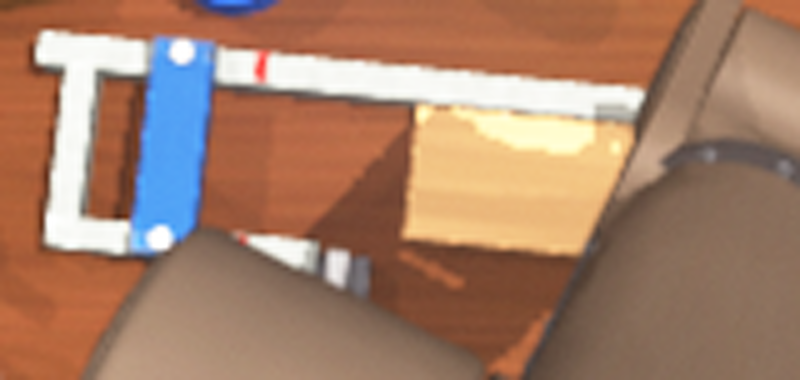

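The crop shows the board flush with the fence, its lane-side end at about (418,170). I go down behind it and push along the fence.

>>> {"api": "apply_moves", "payload": {
  "rows": [
    {"grip":0.5,"tx":0,"ty":0,"tz":0.035,"spin":0},
    {"grip":0.5,"tx":0,"ty":0,"tz":0.025,"spin":0},
    {"grip":0.5,"tx":0,"ty":0,"tz":0.01,"spin":0},
    {"grip":0.5,"tx":0.008,"ty":0,"tz":0,"spin":0},
    {"grip":0.5,"tx":0.008,"ty":0,"tz":0,"spin":0},
    {"grip":0.5,"tx":0.008,"ty":0,"tz":0,"spin":0},
    {"grip":0.5,"tx":0.01,"ty":0,"tz":0,"spin":0},
    {"grip":0.5,"tx":0.01,"ty":0,"tz":0,"spin":0},
    {"grip":0.5,"tx":0.01,"ty":0,"tz":0,"spin":0},
    {"grip":0.5,"tx":0.01,"ty":0,"tz":0,"spin":0}
  ]
}}

```text
time_s: 7.7
ee_pos: [0.5947, -0.1448, 0.003]
ee_rot: [[0.087, 0.996, 0.001], [0.996, -0.087, -0.0], [-0.0, 0.001, -1.0]]
force: [-0.3, -2.0, 0.9]
grip_width: 0.0427
grasp_force: 1.1
```

```bash
python3 -c "from h import *; js()"
```

```text
t 7.7 jig mm [  -5.  -262.6] z 3.0 yhead-jig 0.05 w 42.7 gf 1.1 Fjig [-0.1 -2.1  0.9] tilt [ 0.0005 -0.0001]
```

>>> {"api": "apply_moves", "payload": {
  "rows": [
    {"grip":0.5,"tx":0.011,"ty":0.0005,"tz":0,"spin":0},
    {"grip":0.5,"tx":0.011,"ty":0.0005,"tz":0,"spin":0},
    {"grip":0.5,"tx":0.011,"ty":0.0005,"tz":0,"spin":0},
    {"grip":0.5,"tx":0.011,"ty":0.0005,"tz":0,"spin":0},
    {"grip":0.5,"tx":0.011,"ty":0.0005,"tz":0,"spin":0},
    {"grip":0.5,"tx":0.011,"ty":0.0005,"tz":0,"spin":0},
    {"grip":0.5,"tx":0.011,"ty":0.0005,"tz":0,"spin":0},
    {"grip":0.5,"tx":0.011,"ty":0.0005,"tz":0,"spin":0},
    {"grip":0.5,"tx":0.011,"ty":0.0005,"tz":0,"spin":0},
    {"grip":0.5,"tx":0.011,"ty":0.0005,"tz":0,"spin":0}
  ]
}}

```text
time_s: 8.7
ee_pos: [0.6091, -0.0356, 0.0027]
ee_rot: [[0.087, 0.996, -0.0], [0.996, -0.087, 0.0], [0.0, -0.0, -1.0]]
force: [-1.5, -1.4, 0.3]
grip_width: 0.0429
grasp_force: 0.7
```

```bash
python3 -c "from h import *; js()"
```

```text
t 8.7 jig mm [  -0.2 -152.5] z 2.7 yhead-jig 0.04 w 42.9 gf 0.7 Fjig [-1.4 -1.5  0.3] tilt [-0.0001  0.0001]
```

>>> {"api": "apply_moves", "payload": {
  "rows": [
    {"grip":0.5,"tx":0.01,"ty":0,"tz":0,"spin":0},
    {"grip":0.5,"tx":0.008,"ty":0,"tz":0,"spin":0},
    {"grip":0.5,"tx":0.007,"ty":0,"tz":0,"spin":0},
    {"grip":0.5,"tx":0.006,"ty":0,"tz":0,"spin":0},
    {"grip":0.5,"tx":0.005,"ty":0,"tz":0,"spin":0},
    {"grip":0.5,"tx":0.005,"ty":0,"tz":0,"spin":0},
    {"grip":0.5,"tx":0.005,"ty":0,"tz":0,"spin":0},
    {"grip":0.5,"tx":0.004,"ty":0,"tz":0,"spin":0},
    {"grip":0.5,"tx":0.003,"ty":0,"tz":0,"spin":0},
    {"grip":0.5,"tx":0,"ty":0,"tz":0,"spin":0}
  ]
}}

```text
time_s: 9.7
ee_pos: [0.6136, 0.0166, 0.0027]
ee_rot: [[0.087, 0.996, 0.0], [0.996, -0.087, 0.0], [0.0, 0.0, -1.0]]
force: [0.2, 0.4, 0.7]
grip_width: 0.0425
grasp_force: 0.0
```

```bash
python3 -c "from h import *; js()"
```

```text
t 9.7 jig mm [  -0.2 -100.2] z 2.7 yhead-jig 0.05 w 42.5 gf 0.0 Fjig [0.2 0.4 0.7] tilt [0.     0.0002]
```

>>> {"api": "apply_moves", "payload": {
  "rows": [
    {"grip":0.5,"tx":0.004,"ty":0,"tz":0,"spin":0},
    {"grip":0.5,"tx":0.003,"ty":0,"tz":0,"spin":0},
    {"grip":0.5,"tx":0.002,"ty":0,"tz":0,"spin":0},
    {"grip":0.5,"tx":0.002,"ty":0,"tz":0,"spin":0},
    {"grip":0.5,"tx":0,"ty":0,"tz":0,"spin":0}
  ]
}}

```text
time_s: 10.2
ee_pos: [0.6142, 0.0259, 0.0027]
ee_rot: [[0.087, 0.996, -0.001], [0.996, -0.087, -0.001], [-0.001, -0.001, -1.0]]
force: [-2.8, -13.4, 0.8]
grip_width: 0.0427
grasp_force: 6.4
```

```bash
python3 -c "from h import *; js()"
```

```text
t 10.2 jig mm [ -0.5 -90.9] z 2.7 yhead-jig 0.03 w 42.7 gf 6.4 Fjig [ -1.6 -13.6   0.8] tilt [-0.001  -0.0013]
```

Home against the end stop (13 N). Next is the bolt.

>>> {"api": "apply_moves", "payload": {
  "rows": [
    {"grip":0.5,"tx":-0.01,"ty":0,"tz":0,"spin":0},
    {"grip":0.5,"tx":0,"ty":0,"tz":-0.03,"spin":0},
    {"grip":1,"tx":0,"ty":0,"tz":-0.035,"spin":0},
    {"grip":1,"tx":0,"ty":0,"tz":-0.03,"spin":0},
    {"grip":1,"tx":0.002,"ty":-0.035,"tz":0,"spin":0},
    {"grip":1,"tx":0,"ty":-0.035,"tz":0,"spin":0},
    {"grip":1,"tx":0,"ty":-0.035,"tz":0,"spin":0},
    {"grip":1,"tx":0,"ty":-0.03,"tz":0,"spin":0},
    {"grip":1,"tx":0,"ty":-0.012,"tz":0,"spin":0},
    {"grip":1,"tx":0,"ty":0,"tz":0,"spin":0}
  ]
}}

```text
time_s: 11.2
ee_pos: [0.467, 0.032, 0.0981]
ee_rot: [[0.087, 0.996, 0.0], [0.996, -0.087, 0.0], [0.0, 0.0, -1.0]]
force: [0.4, 0.7, -0.1]
grip_width: 0.0002
grasp_force: 0.0
```

```bash
python3 -c "from h import *; js()"
```

```text
t 11.2 jig mm [-147.7  -97.6] z 98.1 yhead-jig 0.04 w 0.2 gf 0.0 Fjig [ 0.4  0.7 -0.1] tilt [0.0001 0.0002]
```

Descend to z≈38 mm, y→-93, then push +x about 60 mm.

>>> {"api": "apply_moves", "payload": {
  "rows": [
    {"grip":1,"tx":0.004,"ty":0,"tz":0.03,"spin":0},
    {"grip":1,"tx":0,"ty":0,"tz":0.03,"spin":0},
    {"grip":1,"tx":0,"ty":0.006,"tz":0,"spin":0},
    {"grip":1,"tx":0,"ty":0.007,"tz":0,"spin":0},
    {"grip":1,"tx":0,"ty":0.007,"tz":0,"spin":0},
    {"grip":1,"tx":0,"ty":0.007,"tz":0,"spin":0},
    {"grip":1,"tx":0,"ty":0.007,"tz":0,"spin":0},
    {"grip":1,"tx":0,"ty":0.007,"tz":0,"spin":0},
    {"grip":1,"tx":0,"ty":0.007,"tz":0,"spin":0},
    {"grip":1,"tx":0,"ty":0.006,"tz":0,"spin":0}
  ]
}}

```text
time_s: 12.2
ee_pos: [0.5223, 0.0312, 0.038]
ee_rot: [[0.087, 0.996, 0.0], [0.996, -0.087, 0.0], [0.0, 0.0, -1.0]]
force: [-1.8, -0.1, 1.2]
grip_width: -0.0
grasp_force: 1.1
```

```bash
python3 -c "from h import *; js()"
```

```text
t 12.2 jig mm [-92.5 -93.6] z 38.0 yhead-jig 0.04 w -0.0 gf 1.1 Fjig [-1.8 -0.2  1.2] tilt [0.0004 0.0001]
```

>>> {"api": "apply_moves", "payload": {
  "rows": [
    {"grip":1,"tx":0,"ty":0.004,"tz":0,"spin":0},
    {"grip":1,"tx":0,"ty":0.004,"tz":0,"spin":0},
    {"grip":1,"tx":0,"ty":0.003,"tz":0,"spin":0},
    {"grip":1,"tx":0,"ty":0.002,"tz":0,"spin":0},
    {"grip":1,"tx":0,"ty":0.001,"tz":0,"spin":0},
    {"grip":1,"tx":0,"ty":0,"tz":0,"spin":0}
  ]
}}

```text
time_s: 12.8
ee_pos: [0.5357, 0.0301, 0.0377]
ee_rot: [[0.087, 0.996, 0.0], [0.996, -0.087, 0.0], [0.0, 0.0, -1.0]]
force: [-2.0, 0.5, 0.7]
grip_width: -0.0002
grasp_force: 0.3
```

```bash
python3 -c "from h import *; js()"
```

```text
t 12.8 jig mm [-79.1 -93.6] z 37.7 yhead-jig 0.04 w -0.2 gf 0.3 Fjig [-2.   0.3  0.7] tilt [0.0003 0.0001]
```

>>> {"api": "apply_moves", "payload": {
  "rows": [
    {"grip":1,"tx":0,"ty":0.002,"tz":0,"spin":0},
    {"grip":1,"tx":0,"ty":0.002,"tz":0,"spin":0},
    {"grip":1,"tx":0,"ty":0.001,"tz":0,"spin":0},
    {"grip":1,"tx":0,"ty":0,"tz":0,"spin":0}
  ]
}}

```text
time_s: 13.2
ee_pos: [0.5393, 0.0298, 0.0377]
ee_rot: [[0.087, 0.996, -0.003], [0.996, -0.087, 0.0], [-0.0, -0.003, -1.0]]
force: [-8.0, -0.7, 5.8]
grip_width: -0.0004
grasp_force: 4.1
```

```bash
python3 -c "from h import *; js()"
```

```text
t 13.2 jig mm [-75.4 -93.6] z 37.7 yhead-jig 0.04 w -0.4 gf 4.1 Fjig [-7.9 -1.4  5.8] tilt [-0.003   0.0003]
```

The bolt is fully forward: 8 N against about 2 N of friction, with the knob at its end. Now I check the decoys around the holder.

```bash
python3 - <<'E'
from h import *
t=load('t0'); s=load('s0')
def tri(a,b):
    o1,d1=ray(t,a[0]*.64,a[1]*.64); o2,d2=ray(s,b[0]*.64,b[1]*.64)
    k=np.linalg.lstsq(np.c_[d1,-d2],o2-o1,rcond=None)[0]; p,q=o1+k[0]*d1,o2+k[1]*d2
    return np.round((p+q)/2,3),np.round(np.linalg.norm(p-q),4)
print('pink',tri((194,213),(271,414)))
for a in [(144,243),(161,281),(157,332)]:
  for b in [(291,460),(342,448),(403,455)]: print(a,b,tri(a,b))
print('tin',tri((257,334),(411,403)))
E
```

```text
pink (array([0.692, 0.396, 0.153]), np.float64(0.0033))
(144, 243) (291, 460) (array([0.635, 0.491, 0.152]), np.float64(0.0011))
(144, 243) (342, 448) (array([0.593, 0.476, 0.18 ]), np.float64(0.071))
(144, 243) (403, 455) (array([0.544, 0.476, 0.191]), np.float64(0.1637))
(161, 281) (291, 460) (array([0.603, 0.471, 0.127]), np.float64(0.0768))
(161, 281) (342, 448) (array([0.562, 0.455, 0.151]), np.float64(0.0007))
(161, 281) (403, 455) (array([0.513, 0.454, 0.154]), np.float64(0.0956))
(157, 332) (291, 460) (array([0.55 , 0.479, 0.144]), np.float64(0.1745))
(157, 332) (342, 448) (array([0.512, 0.461, 0.157]), np.float64(0.0976))
(157, 332) (403, 455) (array([0.464, 0.457, 0.15 ]), np.float64(0.0016))
tin (array([0.464, 0.28 , 0.098]), np.float64(0.0009))
```

>>> {"api": "apply_moves", "payload": {
  "rows": [
    {"grip":1,"tx":0,"ty":-0.012,"tz":0,"spin":0},
    {"grip":1,"tx":0,"ty":0,"tz":-0.04,"spin":0},
    {"grip":0.5,"tx":0,"ty":0,"tz":-0.045,"spin":0},
    {"grip":0.3,"tx":0.01,"ty":0.01,"tz":-0.045,"spin":0},
    {"grip":0.3,"tx":0.035,"ty":0.005,"tz":-0.04,"spin":0},
    {"grip":0.3,"tx":0.035,"ty":0.005,"tz":0,"spin":0},
    {"grip":0.3,"tx":0.035,"ty":0.005,"tz":0,"spin":0},
    {"grip":0.3,"tx":0.035,"ty":0.005,"tz":0,"spin":0},
    {"grip":0.3,"tx":0.035,"ty":0.005,"tz":0,"spin":0},
    {"grip":0.3,"tx":0.035,"ty":0.005,"tz":0,"spin":0}
  ]
}}

```text
time_s: 14.2
ee_pos: [0.587, 0.2457, 0.2051]
ee_rot: [[0.087, 0.996, 0.001], [0.996, -0.087, 0.0], [0.0, 0.001, -1.0]]
force: [0.2, -1.2, -0.9]
grip_width: 0.0595
grasp_force: 0.0
```

```bash
python3 -c "
from h import *; js(); R=ctrl.read_state(); print(R['ee_pos'], 'delta tool to scriber', R['ee_rot'].T@(np.array([.5958,.358,.2])-R['ee_pos']))"
```

```text
t 14.2 jig mm [-46.8 125.7] z 205.1 yhead-jig 0.04 w 59.5 gf 0.0 Fjig [ 0.3 -1.2 -0.9] tilt [0.0008 0.0004]
[0.5869664  0.24568942 0.20512394] delta tool to scriber [ 0.11265119 -0.00095745  0.00517162]
```

>>> {"api": "apply_moves", "payload": {
  "rows": [
    {"grip":0.3,"tx":0.03,"ty":0,"tz":0,"spin":0},
    {"grip":0.3,"tx":0.03,"ty":0,"tz":0,"spin":0},
    {"grip":0.3,"tx":0.03,"ty":0,"tz":0,"spin":0},
    {"grip":0.3,"tx":0.005,"ty":0,"tz":0,"spin":0},
    {"grip":0.3,"tx":0,"ty":0,"tz":0,"spin":0}
  ]
}}

```text
time_s: 14.7
ee_pos: [0.5948, 0.3393, 0.2047]
ee_rot: [[0.086, 0.996, -0.0], [0.996, -0.086, -0.0], [-0.0, -0.0, -1.0]]
force: [0.1, -1.2, -0.0]
grip_width: 0.0596
grasp_force: 0.0
```

```bash
python3 -c "
from h import *; js(); R=ctrl.read_state(); print(R['ee_pos'], 'delta tool to scriber', R['ee_rot'].T@(np.array([.5958,.358,.117])-R['ee_pos']))
s=snap('side','s3'); crop('s3',160,190,270,290,'c5',6)"
```

```text
t 14.7 jig mm [-47.2 219.7] z 204.7 yhead-jig 0.12 w 59.6 gf 0.0 Fjig [ 0.2 -1.2 -0. ] tilt [-0.0001 -0.0001]
[0.59480995 0.33932797 0.20471867] delta tool to scriber [ 0.01869725 -0.00060415  0.0877168 ]
```

View pics/c5.png

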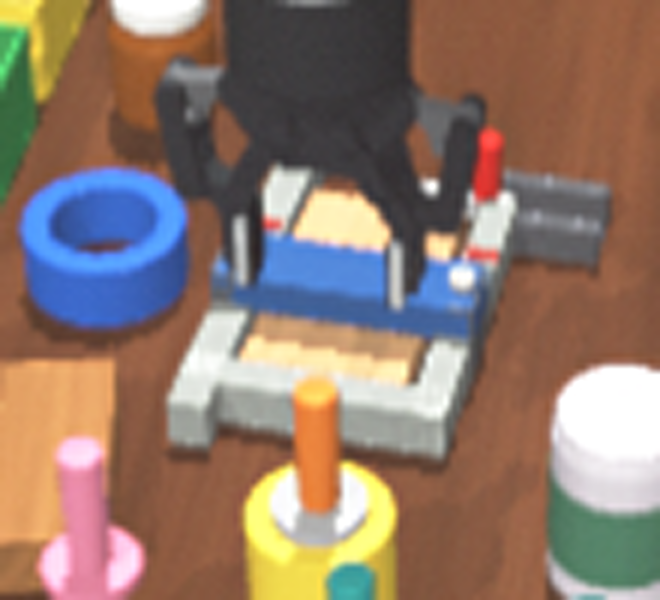

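The view shows the board against the end stop, the red knob forward at (488,165), and the orange handle at (316,440) lined up between the finger tips at (240,260) and (397,275). Going down to grasp.

>>> {"api": "apply_moves", "payload": {
  "rows": [
    {"grip":0.3,"tx":0.0185,"ty":-0.0005,"tz":0,"spin":0},
    {"grip":0.3,"tx":0,"ty":0,"tz":0.03,"spin":0},
    {"grip":0.3,"tx":0,"ty":0,"tz":0.03,"spin":0},
    {"grip":0.3,"tx":0,"ty":0,"tz":0.018,"spin":0},
    {"grip":0.3,"tx":0,"ty":0,"tz":0.01,"spin":0},
    {"grip":0.3,"tx":0,"ty":0,"tz":0,"spin":0}
  ]
}}

```text
time_s: 15.35
ee_pos: [0.5962, 0.3569, 0.1162]
ee_rot: [[0.088, 0.996, -0.002], [0.996, -0.088, -0.001], [-0.001, -0.001, -1.0]]
force: [-0.1, 0.2, 0.1]
grip_width: 0.0596
grasp_force: 0.0
```

```bash
python3 -c "
from h import *; js(); R=ctrl.read_state(); print(R['ee_pos'], 'delta tool to scriber', R['ee_rot'].T@(np.array([.5958,.358,.117])-R['ee_pos']))"
```

```text
t 15.35 jig mm [-47.4 237.2] z 116.2 yhead-jig -0.0 w 59.6 gf 0.0 Fjig [-0.1  0.2  0.1] tilt [-0.0015 -0.0007]
[0.59621091 0.35685043 0.11620897] delta tool to scriber [ 0.00110853 -0.00051114 -0.00079118]
```

>>> {"api": "apply_moves", "payload": {
  "rows": [
    {"grip":0.6,"tx":0.001,"ty":0,"tz":0,"spin":0},
    {"grip":0.8,"tx":0,"ty":0,"tz":0,"spin":0},
    {"grip":0.9,"tx":0,"ty":0,"tz":0,"spin":0},
    {"grip":1,"tx":0,"ty":0,"tz":0,"spin":0},
    {"grip":1,"tx":0,"ty":0,"tz":0,"spin":0},
    {"grip":1,"tx":0,"ty":0,"tz":0,"spin":0}
  ],
  "squeeze": 50
}}

```text
time_s: 15.95
ee_pos: [0.597, 0.3585, 0.1184]
ee_rot: [[0.087, 0.996, 0.002], [0.996, -0.087, 0.001], [0.001, 0.002, -1.0]]
force: [-0.3, -0.4, 7.3]
grip_width: 0.019
grasp_force: 48.6
```

```bash
python3 -c "
from h import *; js()"
```

```text
t 15.95 jig mm [-46.8 239. ] z 118.4 yhead-jig 0.03 w 19.0 gf 48.6 Fjig [-0.3 -0.5  7.3] tilt [0.0019 0.001 ]
```

Gripped. I lift clear of the bore and carry it over the jig.

>>> {"api": "apply_moves", "payload": {
  "rows": [
    {"grip":1,"tx":0,"ty":0,"tz":-0.01,"spin":0},
    {"grip":1,"tx":0,"ty":0,"tz":-0.02,"spin":0},
    {"grip":1,"tx":0,"ty":0,"tz":-0.03,"spin":0},
    {"grip":1,"tx":0,"ty":0,"tz":-0.03,"spin":0},
    {"grip":1,"tx":0,"ty":0,"tz":-0.02,"spin":0},
    {"grip":1,"tx":0,"ty":0,"tz":-0.01,"spin":0},
    {"grip":1,"tx":0,"ty":0,"tz":0,"spin":0},
    {"grip":1,"tx":-0.015,"ty":0,"tz":0,"spin":0},
    {"grip":1,"tx":-0.025,"ty":0,"tz":0,"spin":0},
    {"grip":1,"tx":-0.03,"ty":0,"tz":0,"spin":0}
  ]
}}

```text
time_s: 16.95
ee_pos: [0.5895, 0.2873, 0.2353]
ee_rot: [[0.086, 0.996, -0.003], [0.996, -0.086, -0.001], [-0.001, -0.002, -1.0]]
force: [1.0, -0.2, -1.6]
grip_width: 0.0188
grasp_force: 48.8
```

>>> {"api": "apply_moves", "payload": {
  "rows": [
    {"grip":1,"tx":-0.03,"ty":0.002,"tz":0,"spin":0},
    {"grip":1,"tx":-0.03,"ty":0.002,"tz":0,"spin":0},
    {"grip":1,"tx":-0.03,"ty":0.002,"tz":0,"spin":0},
    {"grip":1,"tx":-0.03,"ty":0.002,"tz":0,"spin":0},
    {"grip":1,"tx":-0.03,"ty":0.002,"tz":0,"spin":0},
    {"grip":1,"tx":-0.025,"ty":0.001,"tz":0,"spin":0},
    {"grip":1,"tx":-0.016,"ty":0,"tz":0,"spin":0},
    {"grip":1,"tx":-0.008,"ty":0,"tz":0,"spin":0},
    {"grip":1,"tx":0,"ty":0,"tz":0,"spin":0},
    {"grip":1,"tx":0,"ty":0,"tz":0,"spin":0}
  ]
}}

```text
time_s: 17.95
ee_pos: [0.584, 0.0899, 0.237]
ee_rot: [[0.087, 0.996, -0.0], [0.996, -0.087, 0.0], [0.0, -0.0, -1.0]]
force: [-0.2, -0.2, -0.9]
grip_width: 0.019
grasp_force: 48.8
```

```bash
python3 -c "
from h import *; js()"
```

```text
t 17.95 jig mm [-36.2 -29.8] z 237.0 yhead-jig 0.05 w 19.0 gf 48.8 Fjig [-0.2 -0.2 -0.9] tilt [-0.0002  0.0003]
```

>>> {"api": "apply_moves", "payload": {
  "rows": [
    {"grip":1,"tx":0,"ty":0,"tz":0.02,"spin":0},
    {"grip":1,"tx":0,"ty":0,"tz":0.03,"spin":0},
    {"grip":1,"tx":0,"ty":0,"tz":0.02,"spin":0},
    {"grip":1,"tx":0,"ty":0,"tz":0.014,"spin":0},
    {"grip":1,"tx":0,"ty":0,"tz":0.008,"spin":0},
    {"grip":1,"tx":0,"ty":0,"tz":0,"spin":0},
    {"grip":1,"tx":0,"ty":0,"tz":0,"spin":0}
  ]
}}

```text
time_s: 18.65
ee_pos: [0.5843, 0.0898, 0.1457]
ee_rot: [[0.086, 0.996, 0.001], [0.996, -0.086, 0.0], [0.0, 0.001, -1.0]]
force: [-0.2, 0.5, -2.3]
grip_width: 0.0189
grasp_force: 48.9
```

```bash
python3 - <<'E'
from h import *; js(); s=snap('side','s4'); P=ctrl.read_state()['ee_pos']
tip=P-[0,0,.1084]; print('tip pred',tip,proj(s,tip), 'collar und ctr',proj(s,tip+[0,0,.08]))
c,n=np.cos(PJ[2]),np.sin(PJ[2])
for x,y,z in [(-65,-30,30),(56,-30,30),(-36,-30,18),(36,-30,18)]:
    print((x,y,z),proj(s,[PJ[0]+(c*x-n*y)/1000,PJ[1]+(n*x+c*y)/1000,z/1000]))
crop('s4',190,170,260,260,'c6',6.5)
E
```

```text
t 18.65 jig mm [-35.9 -29.8] z 145.7 yhead-jig 0.07 w 18.9 gf 48.9 Fjig [-0.3  0.5 -2.3] tilt [0.0007 0.0001]
tip pred [0.58439687 0.08970451 0.03757539] [230.67675497 229.04729418] collar und ctr [230.64043011 209.46201662]
(-65, -30, 30) [239.36604133 232.06488491]
(56, -30, 30) [203.80138421 226.95359723]
(-36, -30, 18) [230.76512387 233.64487219]
(36, -30, 18) [209.72076754 230.59920346]
```

View pics/c6.png

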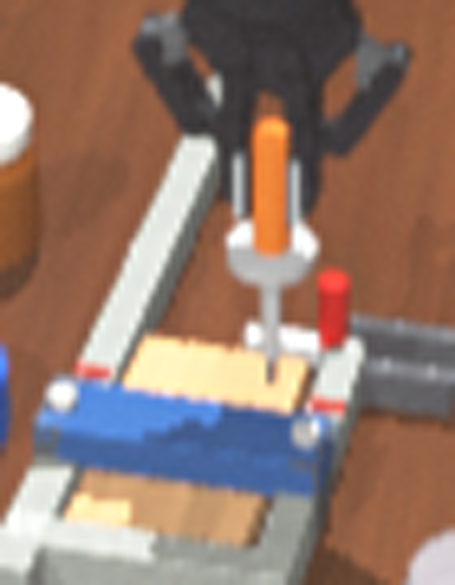

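The view shows the tip at (272,380) in the crop, i.e. pixel (231.4,228.0), over the board near the wall-side red mark at (327,405). It is within 1 px of the prediction and the tool looks upright.

```bash
python3 - <<'E'
from h import *; s=load('s4'); tip=np.array([.5844,.0897,.0376])
C=lambda p:np.round((proj(s,p)-[190,170]+.5)*6.5-.5,1)
for z in (0,.02,.08,.088,.155): print(z,C(tip+[0,0,z]))
print('10mm y',C(tip+[0,.01,0])-C(tip),'x',C(tip+[.01,0,0])-C(tip))
t=snap('top','t4'); print('tip in top px',proj(t,tip),proj(t,tip+[0,0,.08]), [proj(t,[PJ[0]-.036*.996-.03*.0875,PJ[1]+.0031-.0299,.018])])
im=cv2.imread('pics/s4.png'); h=cv2.cvtColor(im,cv2.COLOR_BGR2HSV)
m=(h[...,0]<14)&(h[...,0]>6)&(h[...,1]>200)&(h[...,2]>150); m[:, :225]=0; m[:,240:]=0;m[:180]=0;m[212:]=0
v,u=np.nonzero(m); print([(r,u[v==r].mean(),(v==r).sum()) for r in np.unique(v)])
E
```

```text
0 [267.1 386.5]
0.02 [267.1 355.5]
0.08 [266.9 259.2]
0.088 [266.9 246. ]
0.155 [266.7 132.1]
10mm y [-2.8 12.5] x [-19.6  -1.7]
tip in top px [228.64826511 178.40068239] [226.02181462 174.87476075] [array([229.28002665, 179.27371719])]
[]
```

>>> {"api": "apply_moves", "payload": {
  "rows": [
    {"grip":1,"tx":0,"ty":0.0005,"tz":0.008,"spin":0},
    {"grip":1,"tx":0,"ty":0,"tz":0.006,"spin":0},
    {"grip":1,"tx":0,"ty":0,"tz":0,"spin":0}
  ]
}}

```text
time_s: 19.05
ee_pos: [0.5841, 0.0893, 0.1302]
ee_rot: [[0.087, 0.996, -0.001], [0.996, -0.087, 0.0], [-0.0, -0.001, -1.0]]
force: [0.1, -0.2, -0.7]
grip_width: 0.0188
grasp_force: 48.9
```

```bash
python3 -c "
from h import *; js()"
```

```text
t 19.05 jig mm [-36.  -30.4] z 130.2 yhead-jig 0.03 w 18.8 gf 48.9 Fjig [ 0.1 -0.2 -0.7] tilt [-0.0015  0.    ]
```

>>> {"api": "apply_moves", "payload": {
  "rows": [
    {"grip":1,"tx":0,"ty":0,"tz":0.002,"spin":0},
    {"grip":1,"tx":0,"ty":0,"tz":0.002,"spin":0},
    {"grip":1,"tx":0,"ty":0,"tz":0.002,"spin":0},
    {"grip":1,"tx":0,"ty":0,"tz":0,"spin":0}
  ]
}}

```text
time_s: 19.45
ee_pos: [0.5846, 0.0893, 0.1251]
ee_rot: [[0.087, 0.996, 0.0], [0.996, -0.087, 0.0], [0.0, 0.0, -1.0]]
force: [-0.7, 0.3, 0.8]
grip_width: 0.0189
grasp_force: 48.9
```

```bash
python3 -c "
from h import *; js()"
```

```text
t 19.45 jig mm [-35.5 -30.3] z 125.1 yhead-jig 0.03 w 18.9 gf 48.9 Fjig [-0.7  0.2  0.8] tilt [0.0001 0.0001]
```

>>> {"api": "apply_moves", "payload": {
  "rows": [
    {"grip":1,"tx":0,"ty":0,"tz":0.002,"spin":0},
    {"grip":1,"tx":0,"ty":0,"tz":0.001,"spin":0},
    {"grip":1,"tx":0,"ty":0,"tz":0,"spin":0}
  ]
}}

```text
time_s: 19.75
ee_pos: [0.5846, 0.0893, 0.1222]
ee_rot: [[0.087, 0.996, 0.0], [0.996, -0.087, 0.0], [0.0, 0.0, -1.0]]
force: [-0.1, -0.2, 1.0]
grip_width: 0.0189
grasp_force: 48.9
```

```bash
python3 -c "
from h import *; js()"
```

```text
t 19.75 jig mm [-35.5 -30.3] z 122.2 yhead-jig 0.03 w 18.9 gf 48.9 Fjig [-0.  -0.2  1. ] tilt [0.0002 0.0001]
```

Contact of about 1.9 N, the point roughly 4 mm in. I draw at 20 mm/s.

>>> {"api": "apply_moves", "payload": {
  "rows": [
    {"grip":1,"tx":0,"ty":0.001,"tz":0,"spin":0},
    {"grip":1,"tx":0,"ty":0.002,"tz":0,"spin":0},
    {"grip":1,"tx":0,"ty":0.002,"tz":0,"spin":0},
    {"grip":1,"tx":0,"ty":0.002,"tz":0,"spin":0},
    {"grip":1,"tx":0,"ty":0.002,"tz":0,"spin":0},
    {"grip":1,"tx":0,"ty":0.002,"tz":0,"spin":0},
    {"grip":1,"tx":0,"ty":0.002,"tz":0,"spin":0},
    {"grip":1,"tx":0,"ty":0.002,"tz":0,"spin":0},
    {"grip":1,"tx":0,"ty":0.002,"tz":0,"spin":0},
    {"grip":1,"tx":0,"ty":0.002,"tz":0,"spin":0}
  ]
}}

```text
time_s: 20.75
ee_pos: [0.6036, 0.0877, 0.1222]
ee_rot: [[0.087, 0.996, 0.0], [0.996, -0.087, 0.0], [0.0, 0.0, -1.0]]
force: [-2.0, 0.4, 1.6]
grip_width: 0.0187
grasp_force: 48.9
```

```bash
python3 -c "
from h import *; js()"
```

```text
t 20.75 jig mm [-16.4 -30.3] z 122.2 yhead-jig 0.03 w 18.7 gf 48.9 Fjig [-2.   0.3  1.6] tilt [0.     0.0001]
```

>>> {"api": "apply_moves", "payload": {
  "rows": [
    {"grip":1,"tx":0,"ty":0.002,"tz":0,"spin":0},
    {"grip":1,"tx":0,"ty":0.002,"tz":0,"spin":0},
    {"grip":1,"tx":0,"ty":0.002,"tz":0,"spin":0},
    {"grip":1,"tx":0,"ty":0.002,"tz":0,"spin":0},
    {"grip":1,"tx":0,"ty":0.002,"tz":0,"spin":0},
    {"grip":1,"tx":0,"ty":0.002,"tz":0,"spin":0},
    {"grip":1,"tx":0,"ty":0.002,"tz":0,"spin":0},
    {"grip":1,"tx":0,"ty":0.002,"tz":0,"spin":0},
    {"grip":1,"tx":0,"ty":0.002,"tz":0,"spin":0},
    {"grip":1,"tx":0,"ty":0.002,"tz":0,"spin":0}
  ]
}}

```text
time_s: 21.75
ee_pos: [0.6236, 0.0859, 0.1222]
ee_rot: [[0.087, 0.996, 0.0], [0.996, -0.087, 0.0], [0.0, 0.0, -1.0]]
force: [-1.7, 0.5, 1.5]
grip_width: 0.019
grasp_force: 48.9
```

>>> {"api": "apply_moves", "payload": {
  "rows": [
    {"grip":1,"tx":0,"ty":0.002,"tz":0,"spin":0},
    {"grip":1,"tx":0,"ty":0.002,"tz":0,"spin":0},
    {"grip":1,"tx":0,"ty":0.002,"tz":0,"spin":0},
    {"grip":1,"tx":0,"ty":0.002,"tz":0,"spin":0},
    {"grip":1,"tx":0,"ty":0.002,"tz":0,"spin":0},
    {"grip":1,"tx":0,"ty":0.002,"tz":0,"spin":0},
    {"grip":1,"tx":0,"ty":0.002,"tz":0,"spin":0},
    {"grip":1,"tx":0,"ty":0.002,"tz":0,"spin":0},
    {"grip":1,"tx":0,"ty":0.002,"tz":0,"spin":0},
    {"grip":1,"tx":0,"ty":0.002,"tz":0,"spin":0}
  ]
}}

```text
time_s: 22.75
ee_pos: [0.6435, 0.0842, 0.1222]
ee_rot: [[0.087, 0.996, 0.0], [0.996, -0.087, 0.0], [0.0, 0.0, -1.0]]
force: [-0.8, -0.1, 1.1]
grip_width: 0.0189
grasp_force: 48.9
```

```bash
python3 -c "
from h import *; js()"
```

```text
t 22.75 jig mm [ 23.6 -30.2] z 122.2 yhead-jig 0.04 w 18.9 gf 48.9 Fjig [-0.8 -0.2  1.1] tilt [0.     0.0001]
```

>>> {"api": "apply_moves", "payload": {
  "rows": [
    {"grip":1,"tx":0,"ty":0.002,"tz":0,"spin":0},
    {"grip":1,"tx":0,"ty":0.002,"tz":0,"spin":0},
    {"grip":1,"tx":0,"ty":0.002,"tz":0,"spin":0},
    {"grip":1,"tx":0,"ty":0.002,"tz":0,"spin":0},
    {"grip":1,"tx":0,"ty":0.002,"tz":0,"spin":0},
    {"grip":1,"tx":0,"ty":0.002,"tz":0,"spin":0},
    {"grip":1,"tx":0,"ty":0.001,"tz":0,"spin":0},
    {"grip":1,"tx":0,"ty":0,"tz":0,"spin":0},
    {"grip":1,"tx":0,"ty":0,"tz":-0.004,"spin":0},
    {"grip":1,"tx":0,"ty":0,"tz":-0.01,"spin":0}
  ]
}}

```text
time_s: 23.75
ee_pos: [0.656, 0.083, 0.136]
ee_rot: [[0.087, 0.996, -0.001], [0.996, -0.087, 0.0], [-0.0, -0.001, -1.0]]
force: [0.8, 0.1, -0.8]
grip_width: 0.0185
grasp_force: 48.9
```

>>> {"api": "apply_moves", "payload": {
  "rows": [
    {"grip":1,"tx":0,"ty":0,"tz":-0.02,"spin":0},
    {"grip":1,"tx":0,"ty":0,"tz":-0.03,"spin":0},
    {"grip":1,"tx":0,"ty":0,"tz":-0.03,"spin":0},
    {"grip":1,"tx":0,"ty":0,"tz":-0.02,"spin":0},
    {"grip":1,"tx":0.015,"ty":-0.009,"tz":-0.003,"spin":0},
    {"grip":1,"tx":0.03,"ty":-0.01,"tz":0,"spin":0},
    {"grip":1,"tx":0.03,"ty":-0.01,"tz":0,"spin":0},
    {"grip":1,"tx":0.03,"ty":-0.01,"tz":0,"spin":0},
    {"grip":1,"tx":0.03,"ty":-0.01,"tz":0,"spin":0},
    {"grip":1,"tx":0.03,"ty":-0.01,"tz":0,"spin":0}
  ]
}}

```text
time_s: 24.75
ee_pos: [0.6104, 0.2545, 0.2387]
ee_rot: [[0.087, 0.996, -0.001], [0.996, -0.087, -0.0], [-0.0, -0.001, -1.0]]
force: [0.1, 0.2, -1.4]
grip_width: 0.0189
grasp_force: 48.9
```

>>> {"api": "apply_moves", "payload": {
  "rows": [
    {"grip":1,"tx":0.03,"ty":-0.01,"tz":0,"spin":0},
    {"grip":1,"tx":0.03,"ty":-0.01,"tz":0,"spin":0},
    {"grip":1,"tx":0.025,"ty":-0.004,"tz":0,"spin":0},
    {"grip":1,"tx":0.013,"ty":0,"tz":0,"spin":0},
    {"grip":1,"tx":0.005,"ty":0,"tz":0,"spin":0},
    {"grip":1,"tx":0,"ty":0,"tz":0,"spin":0},
    {"grip":1,"tx":0,"ty":0,"tz":0,"spin":0}
  ]
}}

```text
time_s: 25.45
ee_pos: [0.5971, 0.3563, 0.2391]
ee_rot: [[0.088, 0.996, -0.0], [0.996, -0.088, -0.0], [-0.0, -0.0, -1.0]]
force: [0.0, -0.4, -0.8]
grip_width: 0.019
grasp_force: 48.9
```

```bash
python3 - <<'E'
from h import *; js(); s=snap('side','s5'); P=ctrl.read_state()['ee_pos']
print(P, 'to grip pose', np.array([.597,.3585])-P[:2])
crop('s5',170,150,270,290,'c7',4.2)
t=snap('top','t5'); im=cv2.resize(cv2.imread('pics/t5.png')[138:214,180:300],None,fx=3,fy=3,interpolation=3)
a=cv2.imread('pics/c7.png'); o=np.zeros((max(a.shape[0],im.shape[0]),a.shape[1]+im.shape[1],3),np.uint8); o[:a.shape[0],:a.shape[1]]=a; o[:im.shape[0],a.shape[1]:]=im; cv2.imwrite('pics/c7.png',o)
E
```

```text
t 25.45 jig mm [-46.5 236.8] z 239.1 yhead-jig -0.01 w 19.0 gf 48.9 Fjig [ 0.1 -0.4 -0.8] tilt [-0.0003 -0.0003]
[0.59710851 0.35620145 0.23916342] to grip pose [-0.00010851  0.00229855]
```

View pics/c7.png

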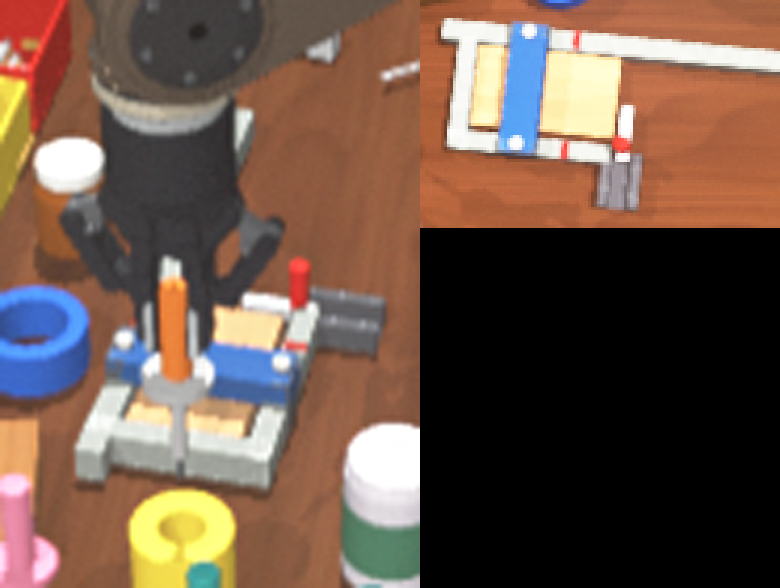

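The left half shows the scriber above the empty holder bore at (182,528). The right half shows the board home and the bolt across behind it at (625,125). Lowering now.

>>> {"api": "apply_moves", "payload": {
  "rows": [
    {"grip":1,"tx":0.002,"ty":0,"tz":0.01,"spin":0},
    {"grip":1,"tx":0,"ty":0,"tz":0.02,"spin":0},
    {"grip":1,"tx":0,"ty":0,"tz":0.02,"spin":0},
    {"grip":1,"tx":0,"ty":0,"tz":0.02,"spin":0},
    {"grip":1,"tx":0,"ty":0,"tz":0.02,"spin":0},
    {"grip":1,"tx":0,"ty":0,"tz":0.015,"spin":0},
    {"grip":1,"tx":0,"ty":0,"tz":0.008,"spin":0},
    {"grip":1,"tx":0,"ty":0,"tz":0,"spin":0},
    {"grip":1,"tx":0,"ty":0,"tz":0,"spin":0}
  ]
}}

```text
time_s: 26.45
ee_pos: [0.5974, 0.3593, 0.1268]
ee_rot: [[0.087, 0.996, 0.001], [0.996, -0.087, 0.0], [0.001, 0.001, -1.0]]
force: [-0.2, 0.0, -1.0]
grip_width: 0.0188
grasp_force: 48.9
```

```bash
python3 -c "
from h import *; js(); print(ctrl.read_state()['ee_pos'])"
```

```text
t 26.45 jig mm [-46.4 239.8] z 126.8 yhead-jig 0.03 w 18.8 gf 48.9 Fjig [-0.2  0.  -1. ] tilt [0.0008 0.0004]
[0.59737168 0.35933618 0.12681269]
```

Hanging freely in the bore. I lower the last 8 mm gently.

>>> {"api": "apply_moves", "payload": {
  "rows": [
    {"grip":1,"tx":-0.001,"ty":0,"tz":0.004,"spin":0},
    {"grip":1,"tx":0,"ty":0,"tz":0.002,"spin":0},
    {"grip":1,"tx":0,"ty":0,"tz":0.002,"spin":0},
    {"grip":1,"tx":0,"ty":0,"tz":0,"spin":0},
    {"grip":1,"tx":0,"ty":0,"tz":0,"spin":0}
  ]
}}

```text
time_s: 26.95
ee_pos: [0.5971, 0.3583, 0.1185]
ee_rot: [[0.087, 0.996, 0.001], [0.996, -0.087, 0.0], [0.0, 0.0, -1.0]]
force: [0.5, 0.3, 0.5]
grip_width: 0.0185
grasp_force: 48.9
```

```bash
python3 -c "
from h import *; js(); print(ctrl.read_state()['ee_pos'])"
```

```text
t 26.95 jig mm [-46.6 238.8] z 118.5 yhead-jig 0.04 w 18.5 gf 48.9 Fjig [0.4 0.4 0.5] tilt [0.0005 0.0002]
[0.59708717 0.35831757 0.11846394]
```

>>> {"api": "apply_moves", "payload": {
  "rows": [
    {"grip":1,"tx":0,"ty":0,"tz":0.0005,"spin":0},
    {"grip":0.75,"tx":0,"ty":0,"tz":0,"spin":0},
    {"grip":0.7,"tx":0,"ty":0,"tz":0,"spin":0},
    {"grip":0.5,"tx":0,"ty":0,"tz":0,"spin":0},
    {"grip":0.3,"tx":0,"ty":0,"tz":0,"spin":0},
    {"grip":0.3,"tx":0,"ty":0,"tz":0,"spin":0},
    {"grip":0.3,"tx":0,"ty":0,"tz":-0.02,"spin":0},
    {"grip":0.3,"tx":0,"ty":0,"tz":-0.03,"spin":0},
    {"grip":0.3,"tx":0,"ty":0,"tz":-0.04,"spin":0},
    {"grip":0.3,"tx":0,"ty":0,"tz":-0.03,"spin":0}
  ]
}}

```text
time_s: 27.95
ee_pos: [0.5971, 0.3584, 0.24]
ee_rot: [[0.087, 0.996, 0.001], [0.996, -0.087, 0.001], [0.001, 0.001, -1.0]]
force: [0.0, 0.7, 0.3]
grip_width: 0.0599
grasp_force: 0.0
```

>>> {"api": "apply_moves", "payload": {
  "rows": [
    {"grip":0.3,"tx":-0.03,"ty":-0.02,"tz":-0.02,"spin":0},
    {"grip":0.3,"tx":-0.03,"ty":-0.03,"tz":0,"spin":0},
    {"grip":0.3,"tx":-0.03,"ty":-0.03,"tz":0,"spin":0},
    {"grip":0.3,"tx":-0.03,"ty":-0.02,"tz":0,"spin":0},
    {"grip":0.3,"tx":-0.02,"ty":0,"tz":0,"spin":0},
    {"grip":0.3,"tx":0,"ty":0,"tz":0,"spin":0},
    {"grip":0.3,"tx":0,"ty":0,"tz":0,"spin":0}
  ]
}}

```text
time_s: 28.65
ee_pos: [0.4855, 0.2275, 0.2581]
ee_rot: [[0.088, 0.996, 0.001], [0.996, -0.088, 0.0], [0.001, 0.001, -1.0]]
force: [0.3, 0.6, 0.3]
grip_width: 0.0596
grasp_force: 0.0
```

```bash
python3 - <<'E'
from h import *; js(); s=snap('side','s6'); t=snap('top','t6')
a=cv2.resize(s['color'][150:330,140:280],None,fx=3.2,fy=3.2,interpolation=3); b=cv2.resize(t['color'][120:220,80:190],None,fx=3,fy=3,interpolation=3)
o=np.zeros((a.shape[0],a.shape[1]+b.shape[1],3),np.uint8); o[:,:a.shape[1]]=a; o[:b.shape[0],a.shape[1]:]=b; cv2.imwrite('pics/c8.png',o)
E
```

```text
t 28.65 jig mm [-146.3   98.7] z 258.1 yhead-jig -0.02 w 59.6 gf 0.0 Fjig [0.2 0.7 0.3] tilt [0.0008 0.0004]
```

View pics/c8.png

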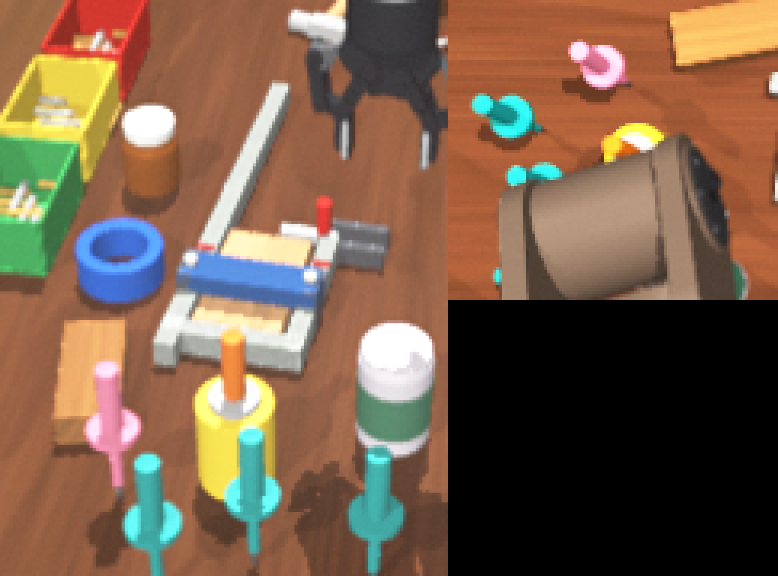

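The scriber hangs upright in the holder at (233,390), the board is home, the bolt is closed with its knob at (324,215), and the bystanders are in place. Handing in.

```bash
python3 -c "from bench import ctrl; print(ctrl.job_done())"
```

```text
the job is handed in; nothing more can be done
None
```

I handed the job in at about 29 s: the board is home, the bolt is fully forward, and the scriber is back upright in its holder. The line was drawn from red mark to red mark by position and contact force; it does not show in the pictures, so I could not check it by eye.

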